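# Swap packs at the charging docks

### The arm

A 6-joint arm with a two-finger parallel gripper is mounted at the origin on a cart in front of the work surface, level with it; the furniture and walls round the work are solid. World frame = base frame: x ahead of the robot, y to its left, z up, the work surface at z = 0. Lengths are in m, angles in degrees, forces in N, time in s.
With the tool pointing down it reaches from about 0.375 to 0.9 m from the base axis. Payload 3.1 kg.
Tool frame: the origin (TCP) lies between the finger pads; the fingertips stand 19 mm ahead of it and the grasp point (between the pads) is the TCP; z points along the fingers, y is the direction in which the jaws open and shut (so a half turn about z gives the same grasp; the last joint's range is limited). The gripper opens to 87 mm and grips with 3 to 60 N. Pads are 19 mm wide; open, the fingers measure 117 mm over their backs; the gripper's body (75 mm by 190 mm) begins 51 mm behind the grasp point.
Start: joints at [56.007, 30.224, 82.088, -0, 67.689, -10.227], TCP at [0.252, 0.572, 0.242] pointing down, gripper open.
Joint ranges: [-176.69, 176.69], [-43.24, 126.21], [12.49, 139.97], [-82, 262], [0, 151.66], [-163.58, 163.58]. Speed limits (degrees/s): [159.86, 159.86, 180, 180, 180, 180].

### API

Orientations are given as a 3x3 rotation matrix whose columns are the frame's x, y, z axes.
In Python, from rig import bot gives the robot as it stands. The module is installed in compiled form; this text tells all that it offers.
- The arm moves only by the tool play_rows, never from a script. Its argument "increments" is a list of rows, each an object with "dp": the shift along the world's x, y, z in mm, a list of three; "turn": the turn about the world's z in rad. In form: [{"dp": [tx, ty, tz], "turn": turn}, ...]. A call has exactly 5 rows; each row shifts and turns the pose as measured when the row begins; what a row does not reach is not made up. A row lasts 1/10 s, in which the tool goes at most 50 mm and 8.59 degrees, less where a joint would pass 70% of its speed; a pose out of reach is approached as far as the arm can. A call with a gripper value outside its range is refused whole. "claw" is the opening, from 0 (shut) to 1 (fully open), set as the call begins (left out, the last holds). The fingers move at their own pace and stop on an object; the grip force is fixed at half the most. Time passes only in rows, so rows that do not move let the fingers close, or fill a call up. It gives the time, the measured TCP pose, the force and the opening at its end, in the units of the state.
- bot.read_state(): the state, without advancing time (a new reading comes with each control period).
- bot.capture(name): name is "scene" or "side" or "wrist"; returns (picture, depth): 420x560x3 uint8, blue, green, red; 420x560 float32, m along the optical axis (not along the pixel's ray), 0 where there is no reading.
- bot.get_calibration(name): a dict with "K" (3x3 intrinsics, pixels), "xyz" and "attitude" of the camera in the world. Camera axes: x right, y up, looking along -z (the intrinsics and any distortion apply to the point x, -y, -z); pixel columns grow to the right and rows downward; lengths in m; the calibration is good to about 2 mm. A picture is of the moment at which its call begins: read the wrist's pose just before it. get_calibration takes no time and is no camera call; for the wrist camera it gives the pose at the moment of the call.
- bot.hand_in(): hands the job in, once; it reports no verdict.
The state is a dict: "time_s": time; "joint_positions": joint angles; "qvel": joint speeds; "tau": joint torques, N m; "position": TCP position; "tcp_rot": TCP orientation; "force": force on the tool from outside, world axes, zero at the start; "moment": the same for the moment, N m; "opening": opening from 0.0 (shut) to 1.0 (fully open).
Only numpy, scipy, OpenCV 4.12 (cv2) and the standard library are available. Lean on these libraries where they do the work, as an engineer would, in place of code of your own. Each camera call takes 0.05 s, during which the arm holds its last target.

### The job

Put the flat red battery pack on charge: slide it along the rail of its dock until it is fully home and the spring catch clicks and holds it. Then take the charged green pack off charge: press down the yellow catch pad of its dock so that the pack springs out, and leave it standing loose on its rail with the red one still latched.

Things in the scene. Friction and masses are not known exactly. Their poses are not given: they have to be found in the camera images.
- red_pack_center (a point): Centre of the flat red battery pack (100 x 50 x 62 mm, red above, black below, 0.35 kg), loose on the rail of its dock, 35 to 55 mm short of home. x along the rail toward home, z up; this point is 31 mm below the pack's top, 47 mm above the table. Rails either side (tops 31 mm above the table) lap over its foot: it slides but cannot be lifted. Rear face (-x, 50 mm from here) free.
- red_dock_pad (a point): Top centre of the yellow catch pad at the far end of the red pack's fixed grey dock (245 x 94 mm); 56 mm above the table. x along the rail, open end to pad; z up. Home: pack centre at x = -87 mm here; the solid end stop lies 5 mm farther in. A spring ejector pushes back over the last 28 mm (2 to 3 N), so a pack let go before the catch clicks comes out again. Sliding it takes up to 10 N.
- green_pack_center (a point): Centre of the charged green battery pack, same shape as the red one with a green upper shell. It starts home in its own dock, pressed against the catch by the ejector.
- green_dock_pad (a point): Top centre of the yellow catch pad (40 x 44 mm, 56 mm above the table) at the far end of the green pack's dock; that dock is like the red one's, same axes. The pad yields straight down up to 9 mm against a spring (2 N at first, 4 N at the bottom); 6 to 7 mm frees the pack, which springs back about 30 mm and stays on the rail. The pad rises when let go.

How it is judged:
By the outcome, as a careful person would: the job done as asked, in the order asked, and still so for the second after the job is handed in, with the robot touching nothing.
It also fails if it takes over 40 s, if anything falls off the work surface, if the arm or the gripper's body presses on something with over 40 N, if the wrist force passes 120 N, or if a joint passes its speed limit or range.

## Working session

There is one attempt and no reset: what is moved stays moved. The work goes in short steps, Python scripts to look and compute and a tool call to move; the robot and the scene stay as the last step left them, time stands still between calls to the robot, and variables do not carry over. Pictures are saved under pics/ and viewed, and the job is handed in when it is done.

Besides the shell and the picture viewer there is one more tool, called after ">>>" as a command line: name --argument value ..., lists and objects as JSON in quotes. play_rows: Moves the arm, as the interface text tells. Its arguments: {"type":"object","properties":{"increments":{"type":"array"},"claw":{"type":"number"}},"required":["increments"]}

```bash
mkdir -p pics; cat > h.py <<'E'
import numpy as np, cv2
from rig import bot
def cap(n,f):
    c=bot.get_calibration(n); im,d=bot.capture(n); cv2.imwrite(f'pics/{f}.png',im)
    np.savez(f'pics/{f}.npz',im=im,d=d,K=c['K'],t=c['xyz'],R=c['attitude']); return im,d,c
def pts(d,c_K,t,R,us,vs):
    K=np.array(c_K);z=d[vs,us]
    x=(us-K[0,2])/K[0,0]*z; y=(vs-K[1,2])/K[1,1]*z
    return np.stack([x,-y,-z],-1)@np.array(R).T+np.array(t)
E
python3 - <<'E'
from h import *
s=bot.read_state();print(s)
for n in('scene','side','wrist'):
    im,d,c=cap(n,n+'0');print(n,c,(d>0).mean())
E
```

```text
{'time_s': 0.0, 'joint_positions': array([ 5.60063160e+01,  3.02794908e+01,  8.21543854e+01, -6.31964483e-04,
        6.76892615e+01, -1.02264622e+01]), 'qvel': array([ 0.08458164,  0.01357852,  0.07843035, -0.02293867,  0.0023755 ,
       -0.00226305]), 'tau': array([ 3.50635037e-04, -4.40040171e+01, -1.76590848e+01,  6.35362579e-02,
        5.80410892e-02, -1.39028734e-04]), 'position': array([0.25147248, 0.57143954, 0.24057707]), 'tcp_rot': array([[-9.15191852e-01,  4.03016688e-01, -1.19313637e-03],
       [ 4.03018283e-01,  9.15190182e-01, -1.78756908e-03],
       [ 3.71526523e-04, -2.11682443e-03, -9.99997691e-01]]), 'force': array([-0.21067762,  0.42348006, -0.32222304]), 'moment': array([-0.02027004, -0.01183708, -0.02974287]), 'opening': 0.9995793474715731}
scene {'K': array([[524.4969304 ,   0.        , 282.82788458],
       [  0.        , 524.4969304 , 211.67129116],
       [  0.        ,   0.        ,   1.        ]]), 'xyz': array([ 0.25731555, -0.83514153,  0.7020921 ]), 'attitude': array([[ 0.91794953,  0.26817154, -0.2923229 ],
       [-0.396447  ,  0.64631926, -0.65199
[... 165 characters left out ...]
386662, 201.40616466],
       [  0.        ,   0.        ,   1.        ]]), 'xyz': array([0.30715938, 0.47270512, 0.43541709]), 'attitude': array([[-0.96962949,  0.09029051, -0.22730215],
       [-0.2445405 , -0.37428275,  0.89449001],
       [-0.00431132,  0.92290847,  0.38499528]])} 0.9958503401360544
wrist {'K': array([[326.83620784,   0.        , 278.05607977],
       [  0.        , 326.83620784, 207.90514681],
       [  0.        ,   0.        ,   1.        ]]), 'xyz': array([0.19202499, 0.59936699, 0.3837687 ]), 'attitude': array([[ 0.40360787, -0.88839699, -0.2187498 ],
       [ 0.91492936,  0.39131929,  0.09886091],
       [-0.00222672, -0.24004165,  0.97076004]])} 0.9565943877551021
```

View pics/scene0.png

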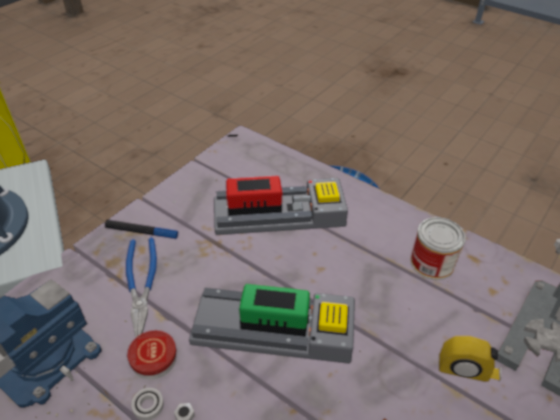

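View pics/side0.png

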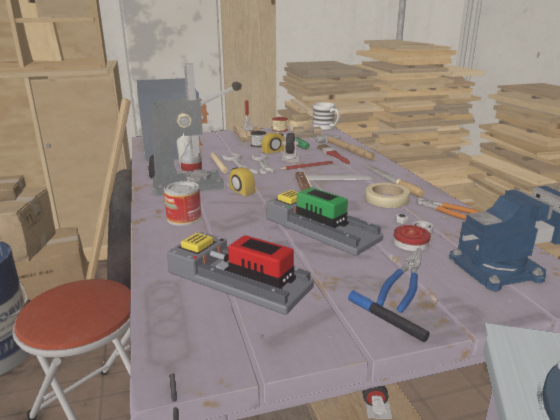

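View pics/wrist0.png

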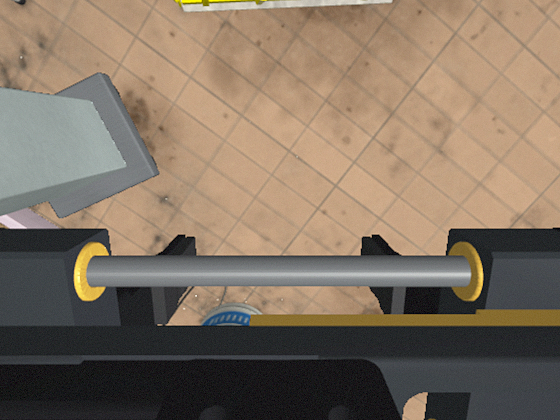

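The scene view shows the red pack at about (254,190) with its pad at (328,192), and the green pack at (275,305) with its pad at (333,317). In the side view, red is at (261,258) with its pad at (197,242), and green is at (321,206) with its pad at (289,197). The wrist camera sees only floor. Next I'll measure with colour masks and depth.

```bash
cat > m.py <<'E'
from h import *
def meas(f):
    z=np.load(f'pics/{f}.npz');im,d=z['im'],z['d']
    hsv=cv2.cvtColor(im,cv2.COLOR_BGR2HSV);H,S,V=[hsv[...,i].astype(int) for i in range(3)]
    M={'red':((H<6)|(H>174))&(S>150)&(V>90),'green':(H>50)&(H<80)&(S>130)&(V>60),'yel':(H>22)&(H<34)&(S>150)&(V>120)}
    for k,m in M.items():
        n,l,st,ce=cv2.connectedComponentsWithStats(m.astype(np.uint8))
        for i in range(1,n):
            if st[i,4]<120: continue
            mm=(l==i).astype(np.uint8)
            hull=cv2.convexHull(cv2.findContours(mm,0,1)[0][0]) if 1 else 0
            mm=np.zeros_like(mm);cs=cv2.findContours((l==i).astype(np.uint8),0,1)[0];cv2.drawContours(mm,[cv2.convexHull(np.vstack(cs))],-1,1,-1)
            vs,us=np.nonzero(mm&(d>0));P=pts(d,z['K'],z['t'],z['R'],us,vs)
            if not(0.0<np.median(P[:,2])<.12): continue
            zt=np.percentile(P[:,2],95)
            hi=.078 if k!='yel' else .056
            T=P[abs(P[:,2]-hi)<.005]
            if len(T)<30: continue
            r=cv2.minAreaRect((T[:,:2]*1000).astype(np.float32))
            print(f,k,ce[i].round(),st[i,4],'ztop %.4f'%zt,'med',np.median(T,0).round(4),'rect',np.round(r[0],1),np.round(r[1],1),round(r[2],1),len(T))
if __name__=='__main__':
    for f in('scene0','side0'): meas(f)
E
python3 m.py
```

```text
scene0 red [254. 193.] 1115 ztop 0.0803 med [ 0.4945 -0.1756  0.0785] rect [ 496.6 -172.2] [48.3 96.8] 72.2 1002
scene0 green [274. 308.] 1771 ztop 0.0803 med [ 0.4338 -0.4191  0.0785] rect [ 434.3 -417.1] [48.6 98.5] 59.4 1873
scene0 yel [327. 192.] 402 ztop 0.0585 med [ 0.6239 -0.214   0.0563] rect [ 625.1 -211.4] [45.7 40.6] 71.6 366
scene0 yel [333. 317.] 759 ztop 0.0583 med [ 0.5085 -0.4615  0.0564] rect [ 509.1 -460.1] [44.8 39.9] 60.0 705
scene0 yel [468. 348.] 812 ztop 0.0626 med [ 0.6564 -0.585   0.058 ] rect [ 661.7 -584.7] [32.7 52.6] 51.5 589
side0 red [261. 258.] 1441 ztop 0.0795 med [ 0.4919 -0.1597  0.0783] rect [ 495.3 -166.4] [51.  99.4] 72.8 989
side0 green [325. 206.] 345 ztop 0.0790 med [ 0.4132 -0.3879  0.0778] rect [ 421.4 -396.8] [40.2 61.2] 62.0 195
side0 yel [196. 245.] 145 ztop 0.0572 med [ 0.6159 -0.1938  0.0556] rect [ 616.5 -197. ] [49.5 25.6] 39.9 165
```

The points hold up. Both tops read z≈0.078 and both pads 0.056. The green pack sits 86 mm from its pad (87 expected). The red pack is 134 mm from its pad, so 47 mm short of home. The rail axes are about -17.4° for red and -30° for green.

My plan is to push red's rear face with closed fingers, tool x along the rail. I'll swing over at height first.

>>> play_rows --increments '[{"dp": [20,-43,0],"turn": 0.02},{"dp": [20,-43,0],"turn": 0.02},{"dp": [20,-43,0],"turn": 0.02},{"dp": [20,-43,0],"turn": 0.02},{"dp": [20,-43,0],"turn": 0.02}]' --claw 0

```text
time_s: 0.65
position: [0.3509, 0.3552, 0.2392]
tcp_rot: [[-0.956, 0.295, -0.0], [0.295, 0.956, 0.002], [0.001, 0.001, -1.0]]
force: [0.4, 0.8, 0.1]
opening: 0.632
```

>>> play_rows --increments '[{"dp": [20,-43,0],"turn": 0},{"dp": [20,-43,0],"turn": 0},{"dp": [20,-43,0],"turn": 0},{"dp": [20,-43,0],"turn": 0},{"dp": [20,-43,0],"turn": 0}]'

```text
time_s: 1.15
position: [0.4527, 0.1311, 0.239]
tcp_rot: [[-0.956, 0.293, 0.0], [0.293, 0.956, 0.002], [0.001, 0.002, -1.0]]
force: [0.2, 0.8, -0.3]
opening: 0.173
```

>>> play_rows --increments '[{"dp": [-7,-46,0],"turn": 0},{"dp": [-7,-46,0],"turn": 0},{"dp": [-7,-46,0],"turn": 0},{"dp": [-7,-46,0],"turn": 0},{"dp": [-7,-46,0],"turn": 0}]'

```text
time_s: 1.65
position: [0.4206, -0.1089, 0.2393]
tcp_rot: [[-0.956, 0.293, 0.007], [0.293, 0.956, 0.001], [-0.006, 0.003, -1.0]]
force: [0.2, 0.1, 0.3]
opening: 0.006
```

>>> play_rows --increments '[{"dp": [-6,-44,-30],"turn": 0},{"dp": [0,0,-40],"turn": 0},{"dp": [0,0,-10],"turn": 0},{"dp": [0,0,0],"turn": 0},{"dp": [0,0,0],"turn": 0}]'

```text
time_s: 2.15
position: [0.416, -0.1596, 0.161]
tcp_rot: [[-0.952, 0.305, 0.014], [0.305, 0.952, -0.005], [-0.014, -0.001, -1.0]]
force: [0.1, -0.4, 1.2]
opening: 0.006
```

```bash
python3 - <<'E'
from h import *
print(bot.read_state()['position'],bot.read_state()['force'])
for n in('scene','side'): cap(n,n+'1')
E
python3 -c "
from m import *
meas('scene1');meas('side1')"
```

```text
[ 0.41598063 -0.15964644  0.16104398] [ 0.091506   -0.40585592  1.15546988]
scene1 red [253. 194.] 1122 ztop 0.0803 med [ 0.4944 -0.1756  0.0784] rect [ 496.3 -172.8] [48.7 96.9] 72.3 996
scene1 green [274. 309.] 1785 ztop 0.0803 med [ 0.4338 -0.4191  0.0785] rect [ 434.7 -416.8] [49.5 99. ] 58.2 1876
scene1 yel [327. 192.] 408 ztop 0.0583 med [ 0.623  -0.2146  0.0565] rect [ 624.7 -212.3] [44.8 40.5] 72.4 362
scene1 yel [333. 317.] 766 ztop 0.0584 med [ 0.5082 -0.4619  0.0564] rect [ 509.4 -459.5] [44.9 39.9] 59.8 709
scene1 yel [468. 348.] 935 ztop 0.0625 med [ 0.6578 -0.5872  0.0576] rect [ 661.9 -585.5] [35.7 56. ] 50.9 672
side1 red [261. 258.] 1432 ztop 0.0795 med [ 0.4913 -0.1596  0.0784] rect [ 494.6 -166.6] [51.9 98.2] 72.9 990
side1 green [330. 206.] 296 ztop 0.0791 med [ 0.4075 -0.3868  0.0778] rect [ 410.1 -394.7] [45.6 40.2] 61.7 186
```

>>> play_rows --increments '[{"dp": [-4,14,-20],"turn": 0},{"dp": [0,0,-30],"turn": 0},{"dp": [0,0,-30],"turn": 0},{"dp": [0,0,-20],"turn": 0},{"dp": [0,0,0],"turn": 0}]'

```text
time_s: 2.75
position: [0.4186, -0.1459, 0.065]
tcp_rot: [[-0.954, 0.298, 0.031], [0.298, 0.955, -0.017], [-0.035, -0.007, -0.999]]
force: [0.1, 0.2, -0.9]
opening: 0.007
```

```bash
python3 - <<'E'
from h import *
print(bot.read_state()['position'],bot.read_state()['force'])
for n in('scene',): cap(n,n+'2')
E
```

```text
[ 0.41862971 -0.14585338  0.06495989] [ 0.05456143  0.17010522 -0.89069277]
```

View pics/scene2.png

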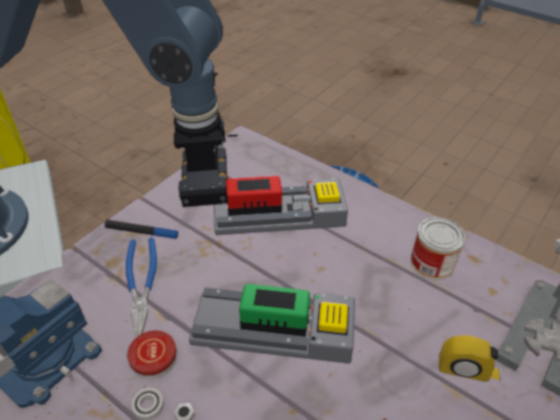

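View pics/side1.png

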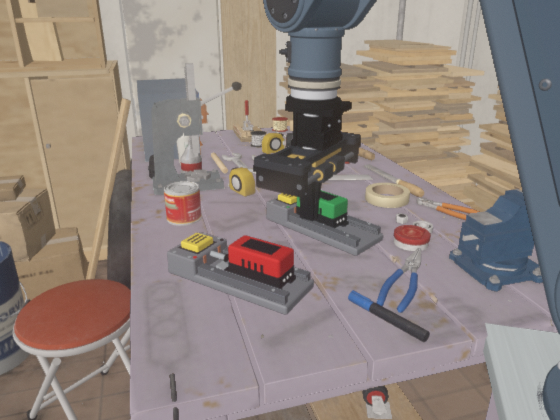

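The scene view shows the closed fingers just behind the red pack, at about (205,195), in line with the rail. The side view is from before the descent and shows nothing touched. I'll start the push.

>>> play_rows --increments '[{"dp": [9.5,-3,-1],"turn": 0},{"dp": [9.5,-3,-1],"turn": 0},{"dp": [5,-1.5,0],"turn": 0},{"dp": [5,-1.5,0],"turn": 0},{"dp": [5,-1.5,0],"turn": 0}]'

```text
time_s: 3.3
position: [0.4576, -0.1577, 0.0684]
tcp_rot: [[-0.954, 0.296, 0.038], [0.296, 0.955, -0.021], [-0.042, -0.009, -0.999]]
force: [-2.9, 1.2, -1.5]
opening: 0.007
```

>>> play_rows --increments '[{"dp": [5,-1.5,0],"turn": 0},{"dp": [5,-1.5,0],"turn": 0},{"dp": [5,-1.5,0],"turn": 0},{"dp": [5,-1.5,0],"turn": 0},{"dp": [5,-1.5,0],"turn": 0}]'

```text
time_s: 3.8
position: [0.4736, -0.1608, 0.0676]
tcp_rot: [[-0.956, 0.294, 0.014], [0.294, 0.956, -0.01], [-0.016, -0.005, -1.0]]
force: [-5.9, 0.1, 3.6]
opening: 0.002
```

>>> play_rows --increments '[{"dp": [5,-2,-1],"turn": 0},{"dp": [5,-2,-1],"turn": 0},{"dp": [5,-2,0],"turn": 0},{"dp": [4,-1.2,0],"turn": 0},{"dp": [4,-1.2,0],"turn": 0}]'

```text
time_s: 4.3
position: [0.4882, -0.1649, 0.0648]
tcp_rot: [[-0.956, 0.294, -0.007], [0.294, 0.956, 0.001], [0.007, -0.001, -1.0]]
force: [-6.0, 1.2, 4.6]
opening: 0.006
```

```bash
python3 - <<'E'
from h import *
print(bot.read_state()['position'],bot.read_state()['force'])
for n in('scene',): cap(n,n+'3')
E
python3 -c "
from m import *
meas('scene3')"
```

```text
[ 0.48816961 -0.16486307  0.0648222 ] [-6.01926143  1.17917629  4.58811855]
scene3 red [294. 192.] 685 ztop 0.0805 med [ 0.5608 -0.1961  0.0785] rect [ 561.2 -192.9] [48.1 66.2] 71.5 636
scene3 green [274. 309.] 1786 ztop 0.0803 med [ 0.4338 -0.4191  0.0785] rect [ 434.3 -416.7] [49.3 98.7] 60.3 1877
scene3 yel [327. 192.] 407 ztop 0.0585 med [ 0.6233 -0.214   0.0563] rect [ 625.  -212.6] [43.5 40.4] 75.6 357
scene3 yel [333. 317.] 767 ztop 0.0582 med [ 0.5083 -0.4617  0.0563] rect [ 509.  -460.3] [46.4 39.8] 59.8 705
scene3 yel [468. 348.] 938 ztop 0.0624 med [ 0.6585 -0.5863  0.0577] rect [ 661.8 -584.8] [36.3 54.6] 58.5 685
```

>>> play_rows --increments '[{"dp": [4,-1.2,0],"turn": 0},{"dp": [4,-1.2,0],"turn": 0},{"dp": [4,-1.2,0],"turn": 0},{"dp": [4,-1.2,0],"turn": 0},{"dp": [0,0,0],"turn": 0}]'

```text
time_s: 4.85
position: [0.4886, -0.164, 0.0636]
tcp_rot: [[-0.956, 0.291, -0.043], [0.291, 0.957, 0.016], [0.046, 0.002, -0.999]]
force: [-1.6, 0.4, -0.0]
opening: 0.004
```

The TCP stopped advancing at x≈0.488, which fits the end stop. I'll back off and check that the catch holds.

>>> play_rows --increments '[{"dp": [-9.5,3,0],"turn": 0},{"dp": [-19,6,0],"turn": 0},{"dp": [-19,6,0],"turn": 0},{"dp": [-5,1,30],"turn": 0},{"dp": [0,0,40],"turn": 0}]'

```text
time_s: 5.35
position: [0.4379, -0.1492, 0.1315]
tcp_rot: [[-0.956, 0.292, -0.035], [0.292, 0.956, 0.013], [0.037, 0.002, -0.999]]
force: [0.3, -0.2, -0.5]
opening: 0.001
```

>>> play_rows --increments '[{"dp": [-5,0,40],"turn": 0},{"dp": [0,0,20],"turn": 0},{"dp": [0,0,0],"turn": 0},{"dp": [0,0,0],"turn": 0},{"dp": [0,0,0],"turn": 0}]'

```text
time_s: 5.85
position: [0.4386, -0.1523, 0.1979]
tcp_rot: [[-0.956, 0.293, -0.014], [0.293, 0.956, 0.001], [0.013, -0.003, -1.0]]
force: [0.4, 0.2, 0.5]
opening: 0.006
```

```bash
python3 - <<'E'
from h import *
s=bot.read_state();print(s['position'],s['force'],s['tcp_rot'])
for n in('scene','side'): cap(n,n+'4')
E
python3 -c "
from m import *
meas('scene4');meas('side4')"
```

```text
[ 0.438606   -0.15233272  0.1978957 ] [0.37913326 0.1523272  0.54980595] [[-0.95606335  0.29283958 -0.01370587]
 [ 0.29285279  0.95615693  0.00107801]
 [ 0.01342065 -0.00298316 -0.99990549]]
scene4 red [281. 192.] 1106 ztop 0.0802 med [ 0.5411 -0.1897  0.0785] rect [ 542.1 -187. ] [48.  98.3] 73.3 1000
scene4 green [274. 309.] 1781 ztop 0.0803 med [ 0.4337 -0.419   0.0785] rect [ 434.4 -417. ] [50.  98.6] 58.2 1881
scene4 yel [327. 192.] 405 ztop 0.0583 med [ 0.6229 -0.2145  0.0564] rect [ 624.6 -211.8] [42.7 40.3] 72.3 361
scene4 yel [333. 317.] 764 ztop 0.0584 med [ 0.5081 -0.4616  0.0563] rect [ 509.2 -459.7] [45.1 39.7] 60.3 705
scene4 yel [468. 348.] 870 ztop 0.0626 med [ 0.658  -0.5854  0.058 ] rect [ 662.5 -583.8] [34.  55.4] 55.3 630
side4 red [237. 251.] 1276 ztop 0.0795 med [ 0.5374 -0.1738  0.0784] rect [ 542.1 -180.2] [48.9 99.7] 73.3 886
side4 green [324. 206.] 365 ztop 0.0790 med [ 0.4171 -0.3881  0.0778] rect [ 427.1 -384.5] [71.3 40.8] 5.2 217
```

View pics/side4.png

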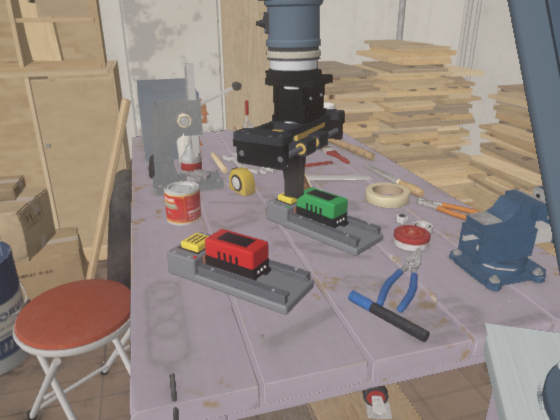

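The scene view puts red 86.1 mm from its pad, which matches the green pack's home reading of 86.3. It stayed there after I backed off, so it is latched. The side view agrees, with red at (237,251) up against the catch block. Next is the green pad.

>>> play_rows --increments '[{"dp": [10,-44,0],"turn": -0.045},{"dp": [10,-44,0],"turn": -0.045},{"dp": [10,-44,0],"turn": -0.045},{"dp": [10,-44,0],"turn": -0.045},{"dp": [10,-44,0],"turn": -0.045}]'

```text
time_s: 6.45
position: [0.4846, -0.3697, 0.1896]
tcp_rot: [[-0.866, 0.499, -0.027], [0.499, 0.866, 0.022], [0.034, 0.006, -0.999]]
force: [0.8, -0.5, 0.3]
opening: 0.008
```

>>> play_rows --increments '[{"dp": [10,-40,0],"turn": 0},{"dp": [10,-36,0],"turn": 0},{"dp": [0,0,-20],"turn": 0},{"dp": [0,0,0],"turn": 0},{"dp": [0,0,0],"turn": 0}]'

```text
time_s: 6.95
position: [0.5038, -0.4558, 0.1594]
tcp_rot: [[-0.862, 0.506, -0.031], [0.505, 0.863, 0.026], [0.04, 0.007, -0.999]]
force: [0.1, 0.1, 0.1]
opening: 0.006
```

>>> play_rows --increments '[{"dp": [8,-4,-20],"turn": 0},{"dp": [0,0,-25],"turn": 0},{"dp": [0,0,-20],"turn": 0},{"dp": [0,0,0],"turn": 0},{"dp": [0,0,0],"turn": 0}]'

```text
time_s: 7.45
position: [0.5127, -0.4557, 0.0946]
tcp_rot: [[-0.864, 0.502, -0.031], [0.502, 0.865, 0.028], [0.041, 0.008, -0.999]]
force: [-0.1, -0.7, 1.3]
opening: 0.008
```

```bash
python3 - <<'E'
from h import *
s=bot.read_state();print(s['position'],s['force'],s['tcp_rot'])
for n in('scene','side'): cap(n,n+'5')
E
```

```text
[ 0.51271383 -0.45568123  0.09457216] [-0.10107909 -0.73696821  1.34728807] [[-0.86409206  0.50235493 -0.03137584]
 [ 0.50166199  0.86462354  0.02759306]
 [ 0.04098979  0.00810288 -0.99912671]]
```

View pics/scene5.png

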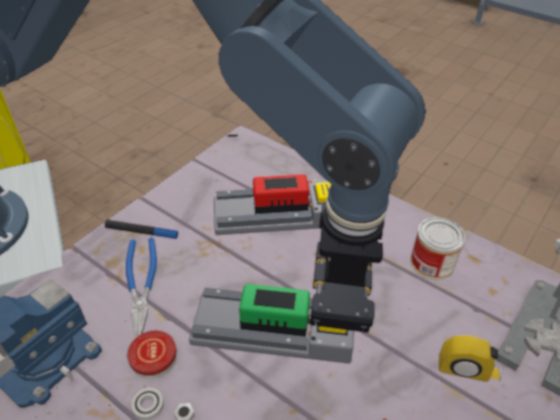

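The scene view shows the fingers over the green pad, around (340,320). Red is still home at (281,190). Now the press.

>>> play_rows --increments '[{"dp": [1,-3,-8],"turn": 0},{"dp": [0,0,-8],"turn": 0},{"dp": [0,0,-4],"turn": 0},{"dp": [0,0,-4],"turn": 0},{"dp": [0,0,-3],"turn": 0}]'

```text
time_s: 8.05
position: [0.5155, -0.461, 0.0706]
tcp_rot: [[-0.864, 0.502, -0.026], [0.502, 0.865, 0.021], [0.033, 0.005, -0.999]]
force: [-0.9, 1.0, 1.7]
opening: 0.007
```

```bash
python3 - <<'E'
from h import *
cap('scene','scene6')
E
python3 -c "
from m import *
meas('scene6')"
```

```text
scene6 red [281. 193.] 1104 ztop 0.0803 med [ 0.5411 -0.1904  0.0786] rect [ 542.4 -187.3] [47.8 98.7] 72.7 984
scene6 green [274. 309.] 1789 ztop 0.0803 med [ 0.4327 -0.4187  0.0785] rect [ 432.9 -416.4] [48.2 97.8] 59.7 1859
scene6 yel [469. 354.] 1369 ztop 0.0617 med [ 0.6586 -0.586   0.0581] rect [ 663.2 -585.7] [36.1 58.2] 53.9 727
```

Tips are at about z=0.052, so the pad is roughly 4 mm down with a light reaction force. I'll press on.

>>> play_rows --increments '[{"dp": [0,0,-2],"turn": 0},{"dp": [0,0,-2],"turn": 0},{"dp": [0,0,-2],"turn": 0},{"dp": [0,0,-1],"turn": 0},{"dp": [0,0,0],"turn": 0}]'

```text
time_s: 8.6
position: [0.5156, -0.461, 0.0671]
tcp_rot: [[-0.865, 0.502, -0.026], [0.502, 0.865, 0.021], [0.033, 0.005, -0.999]]
force: [-1.3, 0.3, 3.2]
opening: 0.001
```

```bash
python3 - <<'E'
from h import *
cap('scene','scene7')
E
python3 -c "
from m import *
meas('scene7')"
```

```text
scene7 red [280. 193.] 1095 ztop 0.0803 med [ 0.5407 -0.1909  0.0785] rect [ 541.9 -187.8] [49.8 98.7] 73.8 971
scene7 green [254. 307.] 1794 ztop 0.0803 med [ 0.4066 -0.4037  0.0785] rect [ 407.8 -401.4] [48.9 98.4] 59.9 1839
scene7 yel [469. 354.] 1374 ztop 0.0618 med [ 0.6584 -0.5868  0.0578] rect [ 663.3 -585.4] [36.2 57. ] 51.2 686
```

The green pack sprang back about 30 mm. I'll lift straight up and check.

>>> play_rows --increments '[{"dp": [0,0,10],"turn": 0},{"dp": [0,0,30],"turn": 0},{"dp": [0,0,40],"turn": 0},{"dp": [0,0,40],"turn": 0},{"dp": [0,0,20],"turn": 0}]'

```text
time_s: 9.15
position: [0.5133, -0.4587, 0.2066]
tcp_rot: [[-0.864, 0.502, -0.032], [0.502, 0.865, 0.028], [0.042, 0.008, -0.999]]
force: [0.3, -0.2, 0.2]
opening: 0.004
```

>>> play_rows --increments '[{"dp": [0,0,20],"turn": 0},{"dp": [0,0,0],"turn": 0},{"dp": [0,0,0],"turn": 0},{"dp": [0,0,0],"turn": 0},{"dp": [0,0,0],"turn": 0}]'

```text
time_s: 9.65
position: [0.5135, -0.4592, 0.2289]
tcp_rot: [[-0.864, 0.502, -0.03], [0.502, 0.865, 0.025], [0.039, 0.007, -0.999]]
force: [0.7, -0.9, -0.1]
opening: 0.005
```

```bash
python3 - <<'E'
from h import *
s=bot.read_state();print(s['position'],s['force'],abs(s['qvel']).max())
cap('scene','scene8');cap('side','side8')
E
python3 -c "
from m import *
meas('scene8');meas('side8')"
```

```text
[ 0.51353265 -0.45918322  0.22890368] [ 0.71671621 -0.90616398 -0.05789082] 0.8599154310953614
scene8 red [281. 192.] 1098 ztop 0.0803 med [ 0.5413 -0.19    0.0785] rect [ 542.4 -186.8] [49.3 98.1] 72.2 993
scene8 green [254. 307.] 1786 ztop 0.0802 med [ 0.4072 -0.4038  0.0785] rect [ 407.5 -401.8] [47.7 98.4] 60.1 1850
scene8 yel [319. 191.] 123 ztop 0.3040 med [ 0.6105 -0.2064  0.0563] rect [ 610.2 -206.6] [42.5 13. ] 63.8 105
scene8 yel [333. 317.] 772 ztop 0.0582 med [ 0.5083 -0.4619  0.0563] rect [ 509.3 -459.7] [46.1 39.8] 59.8 703
scene8 yel [469. 353.] 1262 ztop 0.0619 med [ 0.6582 -0.5871  0.0578] rect [ 662.9 -585.9] [36.3 57.1] 57.7 675
side8 red [237. 250.] 1293 ztop 0.0794 med [ 0.5374 -0.1743  0.0783] rect [ 541.  -179.6] [ 49.7 100.3] 73.6 893
side8 green [332. 209.] 480 ztop 0.0794 med [ 0.394  -0.3773  0.0779] rect [ 405.2 -373.5] [40.3 89.1] 86.7 306
```

View pics/side8.png

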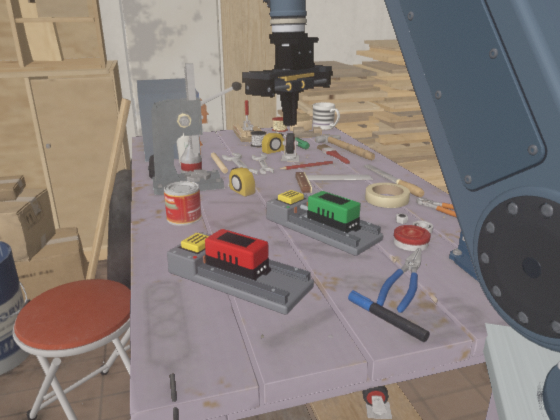

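View pics/scene8.png

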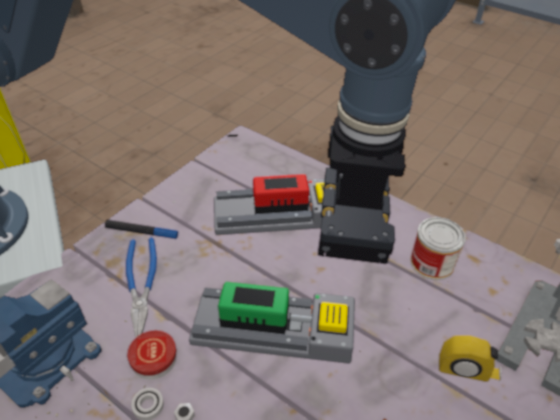

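In both views red is home against its catch block: scene (281,192), side (237,250). Green stands loose on its rail, about 31 mm back, at scene (254,307), and its pad is up again at (333,317). The robot is clear of everything.

```bash
python3 -c "
from rig import bot
print(bot.hand_in())"
```

```text
the job is handed in; nothing more can be done
None
```

The red pack is on charge and latched, and the green pack is off charge, standing loose on its rail. I handed the job in at about 10 s of the 40 s allowed.

- **Red pack:** I pushed its rear face with closed fingers until it stopped advancing, then backed off. It stayed 86 mm from its pad (87 is home), and read the same after the green pack was released.
- **Green pack:** I pressed its yellow pad down about 8 mm and the pack sprang back about 31 mm. The pad rose again when I lifted off, and the pack is upright on its rail.
- **Robot:** It ended clear of everything, with the tool at z = 0.229 m. The forces reported after each move stayed below about 8 N.
- **Disagreements:** The side camera placed the red pack about 6 mm further in y than the scene camera, which was too little to affect either move. The side camera saw the green pack only partly, so its position rests on the scene camera. The catch click was inferred from the pack staying home, not sensed directly.

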